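# Shut the kit drawer and hold the try square in its corner

### The arm

A 6-joint arm with a two-finger parallel gripper is mounted at the origin on the work surface. World frame = base frame: x ahead of the robot, y to its left, z up, the work surface at z = 0. Lengths are in m, angles in degrees, forces in N, time in s.
With the tool pointing down it reaches from about 0.35 to 0.875 m from the base axis. Payload 4.2 kg.
Tool frame: the origin (TCP) lies between the finger pads; the fingertips stand 17 mm ahead of it and the grasp point (between the pads) lies 2 mm behind it (robot.finger_overhang is the distance from the TCP to the fingertips, in m); z points along the fingers, y is the direction in which the jaws open and shut (so a half turn about z gives the same grasp; the last joint's range is limited). The gripper opens to 85 mm and grips with 20 to 120 N. Pads are 22 mm wide; open, the fingers measure 114 mm over their backs; the gripper's body (76 mm by 85 mm) begins 54 mm behind the grasp point. The pads swing forward as they close: fully open they stand 13 mm farther back than shut.
Start: joints at [-56.115, 22.042, 0.453, 0, -68.411, -14.817], TCP at [0.204, -0.591, 0.248] pointing down, gripper open.
Joint ranges: [-179.83, 179.83], [-69.29, 118.12], [-61.27, 80.66], [-181.25, 117.63], [-171.15, -9.14], [-177.46, 177.46]. Speed limits (degrees/s): [159.86, 159.86, 180, 180, 180, 180].

### API

Orientations are given as [roll, pitch, yaw] about the fixed x, y, z axes, in that order (R = Rz(yaw) Ry(pitch) Rx(roll)).
In Python, from rig import get_state, eyes, robot gives the robot as it stands.
- The arm moves only by the tool drive_tool, never from a script. Its argument "deltas" is one flat list of numbers, 6 for each row, row after row: the shift along the tool's x, y, z in mm, then the turn, a rotation vector about the tool's x, y, z in degrees. In form: [dx, dy, dz, ax, ay, az, dx, dy, dz, ax, ay, az, ...]. A call has exactly 5 rows; each row shifts and turns the commanded pose from where the row before left it, along the tool's axes as they then stand; what a row does not reach is not made up. A row lasts 1/12 s, in which the tool goes at most 41.7 mm and 7.16 degrees, less where a joint would pass 70% of its speed; a pose out of reach is approached as far as the arm can. A call with a gripper value outside its range is refused whole. "gripper" is the opening, from 0 (shut) to 1 (fully open), set as the call begins (left out, the last holds). The fingers move at their own pace and stop on an object; the grip force is fixed at half the most. Time passes only in rows, so rows that do not move let the fingers close, or fill a call up. It gives the time, the measured TCP pose, the force and the opening at its end, in the units of the state.
- get_state(): the state, without advancing time (a new reading comes with each control period).
- eyes.snapshot(name): name is "side" or "top" or "wrist"; returns (picture, depth): 420x560x3 uint8, blue, green, red; 420x560 float32, m along the optical axis (not along the pixel's ray), 0 where there is no reading.
- eyes.camera_params(name): a dict with "mtx" (3x3 intrinsics, pixels), "k1" (the pictures are not rectified: a ray, as slopes to the right and down, at radius r is drawn at 1 + k1 r^2 times it, then the intrinsics apply), "rvec" (rotation vector, rad) and "tvec" (3), from world to camera coordinates, as OpenCV has them; the wrist camera has in their place "tool_from_camera" (4x4, takes a point from camera to tool coordinates, whose origin is the TCP and whose axes are the flange's). Camera axes: x right, y down, z forward; pixel columns grow to the right and rows downward; lengths in m; the calibration is good to about 2 mm. A picture is of the moment at which its call begins: read the wrist's pose just before it. camera_params takes no time and is no camera call.
- robot.finish_job(): hands the job in, once; it reports no verdict.
The state is a dict: "clock": time; "joints": joint angles; "dq": joint speeds; "effort": joint torques, N m; "eef_pos": TCP position; "orientation": TCP orientation; "contact_force": force on the tool from outside, world axes, zero at the start; "moment": the same for the moment, N m; "finger_gap": finger opening in m.
Only numpy, scipy, OpenCV 4.12 (cv2) and the standard library are available. Lean on these libraries where they do the work, as an engineer would, in place of code of your own. Each camera call takes 0.05 s, during which the arm holds its last target.

### The job

Push the open drawer of the low kit chest fully home. Then bring the try square, lying flat on the bench, into the inside corner between the closed drawer's front and the chest's long side board, and, keeping it flat on the bench, press it in until the blade lies flush along the drawer front and the stock flush along the side board. Finish while still holding it there with the gripper, pressed firmly against both faces; do not let go, and leave the reel, the jar and the metal cup where they are.

Things in the scene. Friction and masses are not known exactly. Their poses are not given: they have to be found in the camera images.
- chest: Low plywood kit chest fixed to the bench, place and turn vary; closed top 70 mm up, 200 mm deep (+x), 218 mm wide (to -y). Origin: inside corner at bench level, where the closed drawer's face (plane x = 0) meets the side board's inner face (plane y = 0). x points into the chest, the way the drawer closes, z up; the free working space is at x < 0, y < 0.
- side_board: The chest's left side, a pale wooden board 18 mm thick that runs on 150 mm forward of the closed drawer front, only 20 mm high there. Fixed to the chest, same origin and axes: its inner face is the plane y = 0, it fills y = 0 to 18 mm, from x = -150 mm to the back of the chest.
- drawer: The chest's only drawer, 0.5 to 1 kg, open 50 to 100 mm. Its brown front is 14 mm thick, spans y = -198 to -2 mm and 2 to 40 mm up (59 mm at both ends, beside a 65 mm wide finger cut-out). Origin: front's outer face, y = 0 end, bench level; axes as the chest's. Shut, its origin meets the chest's; it slides along chest x with about 2.5 N friction, stays put, and stops hard when home.
- square: Loose try square, 0.24 to 0.4 kg, flat on the bench. Origin: its outer corner, underside. Dark wood stock along -x: x -3 to -123, y 0 to -40 mm, 22 mm thick. Steel blade along -y: y 0 to -150, x 0 to -32 mm, 5 mm thick, 9 to 14 mm above the bench. Outer edges (blade x = 0, stock y = 0) go against the two faces. Seated, its origin and axes match the chest's. It drags on bench and faces (friction near 1).
- grip_bar (a point): Middle of the wooden grip bar that stands upright on the square's stock, at x = -70, y = -20 mm of the square, 44 mm above the bench. The bar is 56 mm long along the square's x, 20 mm thick along its y and reaches from 22 to 58 mm above the bench; axes as the square's.
- inner_corner (a point): Inner corner of the square, where the blade's inner edge (x = -32 mm) and the stock's inner face (y = -40 mm) meet, 11.5 mm up; open at the top and free on the far side, so shut fingers can push into it.
- blade_tip (a point): End of the blade's outer edge, at x = 0, y = -150 mm of the square, 11.5 mm up.
- stock_end (a point): Far end of the stock's outer face, at x = -123, y = 0 mm of the square, 11 mm up.
- reel: Bystander: grey solder reel standing on its flange, 60 mm across, 42 mm high, loose. Origin under its centre.
- flux: Bystander: small amber glass jar, 48 mm across, 85 mm high, loose on the bench. Origin under its centre.
- pot: Bystander: metal cup, 66 mm across, 70 mm high, standing loose on the back of the chest's top. Origin under its centre.
Not all that is in view belongs to the job. There is more than one size of the square; the one meant has the size given above.

How it is judged (in metres and radians):
On the way, in this order (a step that is already met when the one before it is completed fails the run):
1. the drawer is pushed fully home (x of drawer in the frame of chest above -0.003 m), for 0.2 s.
2. the square is pressed into the corner, both edges flush (x of each of square, blade_tip in the frame of chest above -0.003 m and y of each of square, stock_end in the frame of chest above -0.003 m and angle between the x axis of square and the x axis of chest, either way round below 0.025 rad and angle between square's own z axis and vertical below 0.05 rad and height (world z) of square below 0.006 m and contact force between square and drawer above 1 N and contact force between square and side_board above 1 N and contact force between the fingers and square above 2 N), for 0.3 s.
At the end, for the whole second after the job is handed in: Drawer home within 3 mm; square flat on the bench, its outer corner, blade tip and stock end within 3 mm of the faces and within 0.025 rad of square; it presses on drawer front and side board with over 1 N each, and the fingers press on it with over 2 N, to the end (all of step 2 and x of drawer in the frame of chest above -0.003 m); the arm keeps its last pose, push and grip.
It fails at once if the reel, the jar or the cup is disturbed (moved more than 20 mm) (distance of any of reel, flux, pot from where it was at the start of the episode above 0.02 m).
It also fails if it takes over 72 s, if anything falls off the work surface, if the arm or the gripper's body presses on something with over 40 N, if the wrist force passes 120 N, or if a joint passes its speed limit or range.

## Working session

There is one attempt and no reset: what is moved stays moved. The work goes in short steps, Python scripts to look and compute and a tool call to move; the robot and the scene stay as the last step left them, time stands still between calls to the robot, and variables do not carry over. Pictures are saved under pics/ and viewed, and the job is handed in when it is done.

Besides the shell and the picture viewer there is one more tool, called after "Emit:" as name(argument=value, ...) on one line, values as JSON. drive_tool: Moves the arm, as the interface text tells. Its arguments: {"type":"object","properties":{"deltas":{"type":"array","items":{"type":"number"}},"gripper":{"type":"number"}},"required":["deltas"]}

```bash
ls; mkdir -p pics; cat > h.py <<'E'
import numpy as np, cv2
from rig import get_state, eyes, robot
from scipy.spatial.transform import Rotation as R
def cam(name, st=None):
    p=eyes.camera_params(name)
    K=np.array(p["mtx"]);k1=p["k1"]
    if "rvec" in p:
        Rm=cv2.Rodrigues(np.array(p["rvec"],float))[0];t=np.array(p["tvec"],float).ravel()
        return K,k1,Rm.T,-Rm.T@t
    T=np.array(p["tool_from_camera"])
    st=st or get_state()
    Rw=R.from_euler('xyz',st["orientation"],degrees=True).as_matrix()
    return K,k1,Rw@T[:3,:3],Rw@T[:3,3]+np.array(st["eef_pos"])
def rays(c,uv):
    K,k1,Rc,o=c
    uv=np.atleast_2d(np.array(uv,float))
    d=cv2.undistortPoints(uv.reshape(-1,1,2),K,np.array([k1,0,0,0.])).reshape(-1,2)
    return np.c_[d,np.ones(len(d))]@Rc.T,o
def onplane(c,uv,z):
    d,o=rays(c,uv); return o+d*((z-o[2])/d[:,2])[:,None]
def pts(c,uv,depth):
    d,o=rays(c,uv); z=np.array([depth[int(v),int(u)] for u,v in np.atleast_2d(uv)])
    return o+d*z[:,None]
def project(c,P):
    K,k1,Rc,o=c
    q=(np.atleast_2d(P)-o)@Rc; s=q[:,:2]/q[:,2:]; r2=(s**2).sum(1)
    s=s*(1+k1*r2)[:,None]
    return s@K[:2,:2].T+K[:2,2]
E
python3 - <<'E'
from h import *
s=get_state();print(s)
for n in ["side","top","wrist"]:
    s=get_state(); p,d=eyes.snapshot(n); cv2.imwrite(f"pics/{n}0.png",p); np.savez(f"{n}0.npz",p=p,d=d,s=s)
    c=cam(n,s); print(n,c[3],c[2][:,2],c[1],c[0][0])
E
```

```text
pics
{'clock': 0.0, 'joints': array([-5.61165753e+01,  2.20901432e+01,  3.82364439e-01, -2.77520052e-02,
       -6.84118313e+01, -1.48174106e+01]), 'dq': array([ 0.02673011, -0.06476533, -0.11979187, -0.02399247, -0.05166319,
       -0.03302951]), 'effort': array([ 4.77900212e-04, -3.92293525e+01,  1.88400525e+01,  4.18601856e+00,
       -4.64025172e-03,  3.90883017e-06]), 'eef_pos': array([ 0.20401532, -0.59020405,  0.24724892]), 'orientation': array([ 1.79877771e+02, -5.66310349e-03, -1.60944218e+02]), 'contact_force': array([ 0.25367259, -0.22798731, -0.01329676]), 'moment': array([0.0002378 , 0.01645015, 0.05162267]), 'finger_gap': 0.0853586154712459}
side [0.19179676 0.81360238 1.03267799] [ 0.24499192 -0.61499356 -0.74950776] -0.14515582298010293 [457.51734669   0.         284.29543793]
top [0.2723819  0.02947537 1.42370231] [ 0.16971492 -0.01792743 -0.98533012] -0.13732589363934952 [514.05488514   0.         278.57835257]
wrist [ 0.13152685 -0.6147333   0.37260446] [ 0.28258689  0.09971762 -0.95404457] -0.025709850601260964 [317.56523403   0.         281.83741101]
```

View pics/side0.png

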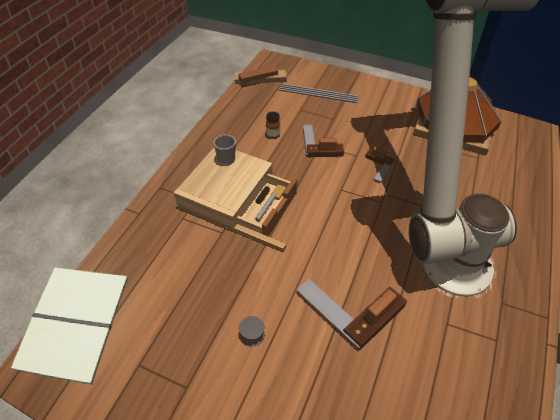

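View pics/top0.png

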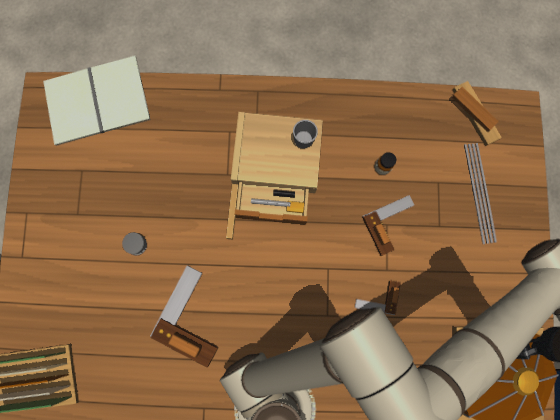

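View pics/wrist0.png

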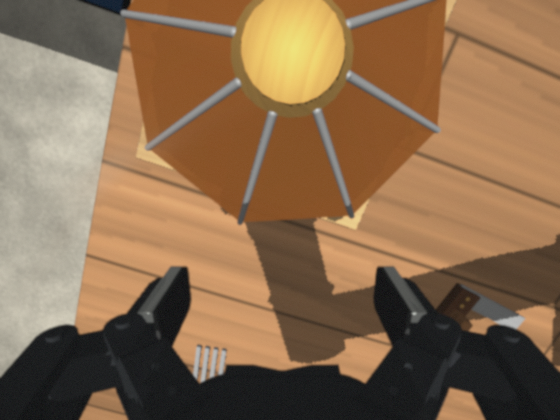

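```bash
python3 - <<'E'
import cv2
p=cv2.imread("pics/top0.png");q=cv2.imread("pics/side0.png")
def z(n,im,x0,y0,w,h,f): cv2.imwrite(f"pics/{n}.png",cv2.resize(im[y0:y0+h,x0:x0+w],None,fx=f,fy=f,interpolation=cv2.INTER_CUBIC))
z("zA",p,140,260,85,110,5); z("zChest",p,215,105,120,140,4); z("zBC",p,345,185,85,130,4)
z("zS",q,170,130,240,225,3)
E
```

```text
(no output)
```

View pics/zA.png

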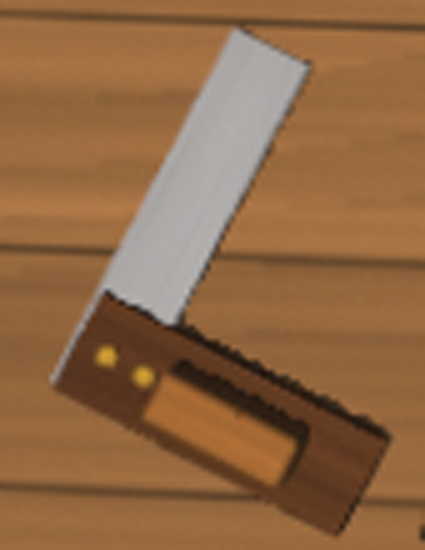

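View pics/zChest.png

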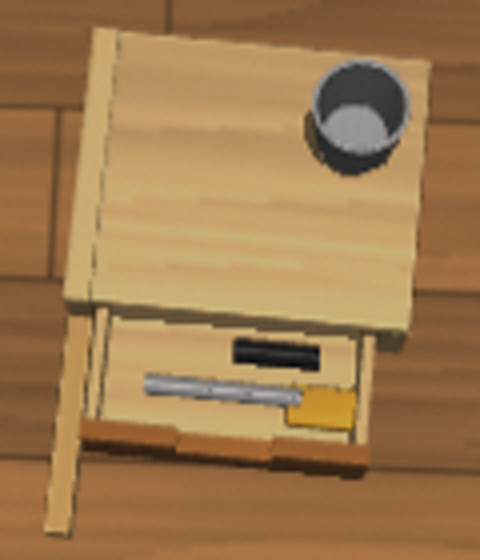

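View pics/zBC.png

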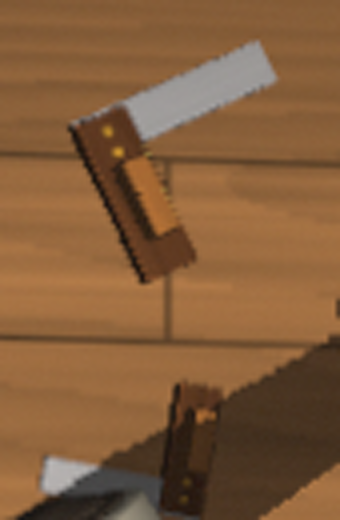

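View pics/zS.png

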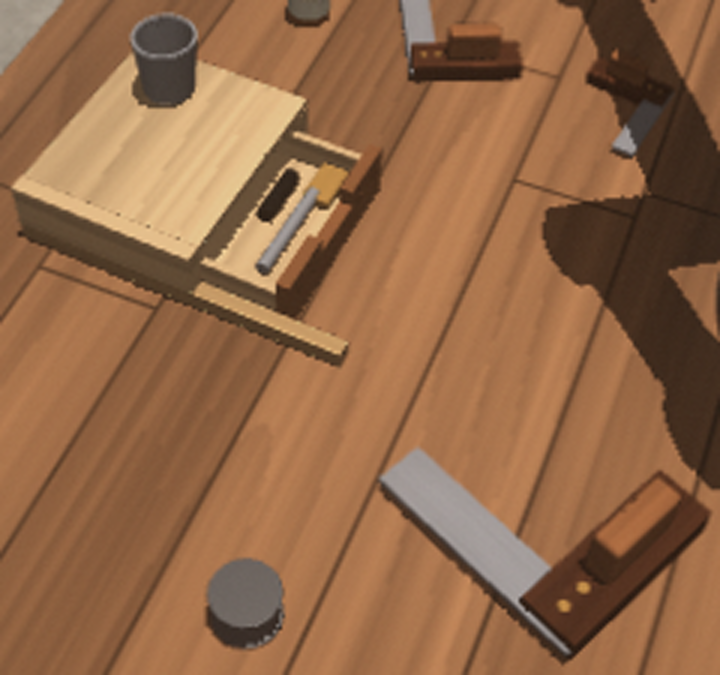

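```bash
python3 - <<'E'
from h import *
c=cam("top")
def P(x0,y0,f,l,z): return onplane(c,[(x0+(a+.5)/f-.5,y0+(b+.5)/f-.5) for a,b in l],z)
n=np.linalg.norm
np.set_printoptions(precision=4,suppress=True)
A=P(140,260,5,[(235,28),(310,66)],.014); As=P(140,260,5,[(391,437),(343,537)],.022);Ac=P(140,260,5,[(52,383)],.014)
print("A",Ac,A,As,"blade",n(A[0]-Ac[0]),"w",n(A[1]-A[0]),"stock",n(As[1]-Ac[0]),"sw",n(As[0]-As[1]))
B=P(345,185,4,[(258,42),(277,75)],.014); Bs=P(345,185,4,[(195,260),(145,283)],.022);Bc=P(345,185,4,[(75,122)],.014)
print("B",Bc,B,Bs,"blade",n(B[0]-Bc[0]),"w",n(B[1]-B[0]),"stock",n(Bs[1]-Bc[0]),"sw",n(Bs[0]-Bs[1]))
C=P(345,185,4,[(220,388),(172,382),(205,517)],.022); print("C",C,n(C[0]-C[1]),n(C[0]-C[2]))
b=P(215,105,4,[(45,533),(70,537),(88,312)],.02); t=P(215,105,4,[(65,300),(408,330),(430,62),(95,28),(118,32),(93,303)],.07)
print("board",b,"top",t, n(t[0]-t[1]),n(t[1]-t[2]),n(t[0]-t[3]))
f=lambda a,b:np.degrees(np.arctan2(*(b-a)[1::-1]))
print("x dirs",f(t[0],t[3]),f(t[1],t[2]),f(b[1],b[2]),f(t[1],t[0])-90)
# depth
for n_ in ["top","side"]:
    d=np.load(n_+"0.npz")["d"]; print(n_, (d>0).mean(), np.median(d[d>0]))
E
```

```text
A [[0.1843 0.3427 0.014 ]] [[0.3803 0.2527 0.014 ]
 [0.3609 0.2104 0.014 ]] [[0.1632 0.1568 0.022 ]
 [0.1095 0.1804 0.022 ]] blade 0.2157412543150243 w 0.046571979960234794 stock 0.178896515920711 sw 0.058675111739889985
B [[ 0.5357 -0.2339  0.014 ]] [[ 0.598  -0.3662  0.014 ]
 [ 0.5745 -0.3796  0.014 ]] [[ 0.4397 -0.3168  0.022 ]
 [ 0.4227 -0.2815  0.022 ]] blade 0.14615798789571088 w 0.02708623144653512 stock 0.12288472554728212 sw 0.03914983022999383
C [[ 0.3515 -0.334   0.022 ]
 [ 0.3549 -0.3003  0.022 ]
 [ 0.2633 -0.3234  0.022 ]] 0.033803902559627494 0.08883435990071274
board [[0.4587 0.1475 0.02  ]
 [0.4565 0.1302 0.02  ]
 [0.6158 0.1245 0.02  ]] top [[ 0.6114  0.1371  0.07  ]
 [ 0.5983 -0.0957  0.07  ]
 [ 0.7909 -0.1087  0.07  ]
 [ 0.8074  0.1254  0.07  ]
 [ 0.805   0.1093  0.07  ]
 [ 0.6099  0.1181  0.07  ]] 0.23320512531387452 0.19304223797229234 0.19635800322528293
x dirs -3.4012737818962036 -3.8347092397985874 -2.0380462255071743 -3.2239868252187023
top 0.9961054421768708 1.4430261
side 0.9961224489795918 1.3322186
```

The wanted square is the one at top-view px (364,216), with its blade tip at (409,195). It measures about 146 mm blade, 123 mm stock and 39 mm stock width. The square at (150,337) is too large (216/179 mm), and the one at (390,300) is too small (89 mm stock). The enlarged crop zBC confirms this and the handedness. Next I fly over it for a closer wrist view.

```bash
cat >> h.py <<'E'
def plan(pos,yaw):
    "total translation mm in present tool frame and turn about tool z (deg)"
    s=get_state(); Rw=R.from_euler('xyz',s["orientation"],degrees=True)
    d=Rw.inv().apply(np.array(pos)-s["eef_pos"])*1000
    T=R.from_euler('xyz',[180,0,yaw],degrees=True)
    rv=(Rw.inv()*T).as_rotvec(degrees=True)
    print("trans tool mm",d.round(1),"rotvec",rv.round(2),"clock",round(s["clock"],2))
E
python3 - <<'E'
from h import *
plan([.47,-.25,.25],-160.94)
E
```

```text
trans tool mm [-362.5  234.8   -2.2] rotvec [ 0.09 -0.01  0.  ] clock 0.15
```

Emit:
drive_tool(deltas=[-30,19.5,0,0,0,0,-30,19.5,0,0,0,0,-30,19.5,0,0,0,0,-30,19.5,0,0,0,0,-30,19.5,0,0,0,0])

```text
clock: 0.57
eef_pos: [0.3146, -0.448, 0.248]
orientation: [180.0, -0.0, -161.0]
contact_force: [0.3, 1.3, 0.3]
finger_gap: 0.0853
```

Emit:
drive_tool(deltas=[-30,19.5,0,0,0,0,-30,19.5,0,0,0,0,-30,19.5,0,0,0,0,-30,19.5,0,0,0,0,-30,19.5,0,0,0,0])

```text
clock: 0.98
eef_pos: [0.4246, -0.3067, 0.2482]
orientation: [180.0, -0.0, -160.9]
contact_force: [0.0, -0.5, 0.0]
finger_gap: 0.085
```

Emit:
drive_tool(deltas=[-30,19.5,0,0,0,0,-30,19.5,0,0,0,0,0,0,0,0,0,0,0,0,0,0,0,0,0,0,0,0,0,0], gripper=0)

```text
clock: 1.4
eef_pos: [0.4678, -0.2517, 0.248]
orientation: [180.0, -0.0, -160.9]
contact_force: [0.1, -0.0, -0.3]
finger_gap: 0.0252
```

```bash
python3 - <<'E'
from h import *
s=get_state(); print(s["eef_pos"],s["orientation"],s["dq"].round(2))
p,d=eyes.snapshot("wrist"); cv2.imwrite("pics/w1.png",p); np.savez("w1.npz",p=p,d=d); import pickle; pickle.dump(s,open("w1.pkl","wb"))
E
```

```text
[ 0.4677702  -0.25171264  0.24800674] [ 1.79969575e+02 -4.16611252e-02 -1.60900538e+02] [-1.55 -0.24 -0.14  0.04  0.15  0.05]
```

View pics/w1.png

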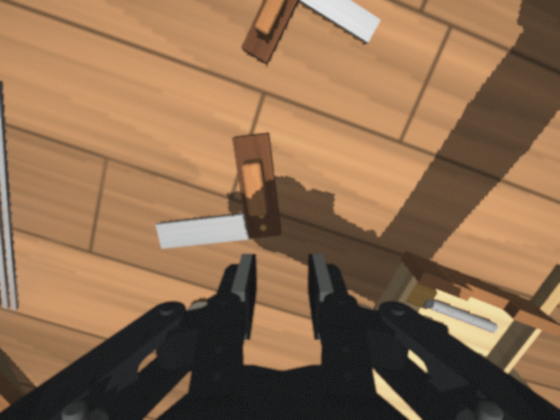

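```bash
python3 - <<'E'
import cv2
p=cv2.imread("pics/w1.png")
cv2.imwrite("pics/w1z.png",cv2.resize(p[120:260,145:295],None,fx=5,fy=5,interpolation=cv2.INTER_CUBIC)[:600])
cv2.imwrite("pics/w1c.png",cv2.resize(p[240:400,370:560],None,fx=4,fy=4,interpolation=cv2.INTER_CUBIC)[:600])
E
```

```text
(no output)
```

View pics/w1z.png

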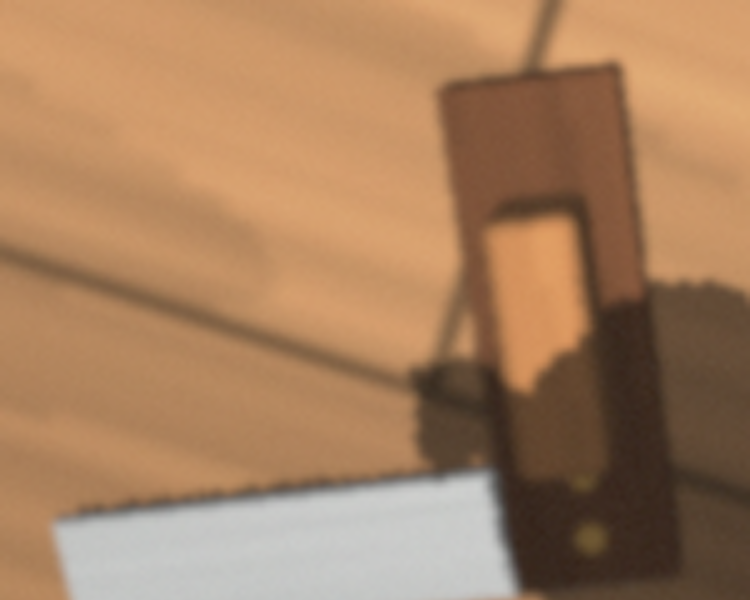

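View pics/w1c.png

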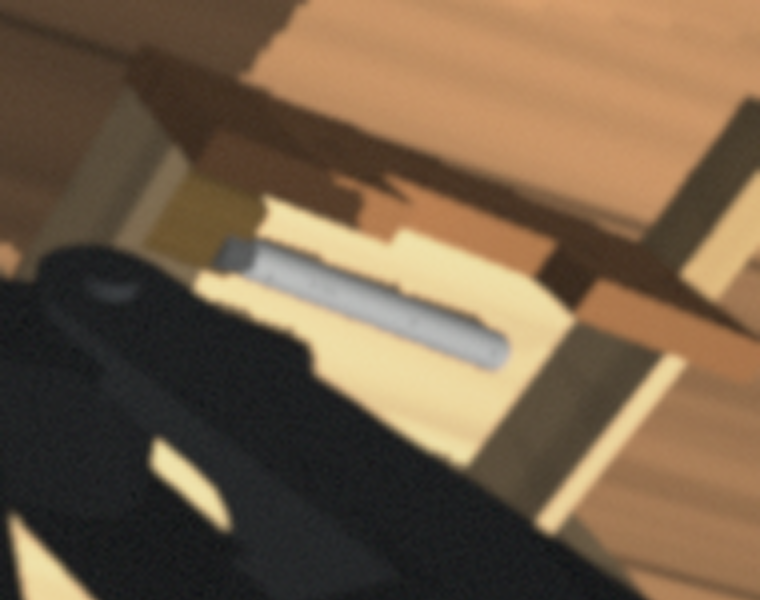

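```bash
python3 - <<'E'
from h import *; import pickle
np.set_printoptions(precision=4,suppress=True)
s=pickle.load(open("w1.pkl","rb")); c=cam("wrist",s)
def P(l,z): return onplane(c,[(145+(a+.5)/5-.5,120+(b+.5)/5-.5) for a,b in l],z)
st=P([(443,88),(620,65),(680,572)],.022); br=P([(487,225),(578,210),(605,485),(520,485)],.058); bl=P([(492,470),(55,522)],.014)
f=lambda a,b:np.degrees(np.arctan2(*(b-a)[1::-1]))
print(st,np.linalg.norm(st[0]-st[1]),np.linalg.norm(st[1]-st[2]),"yaw",f(st[1],st[2]),f(st[0],st[1])-90,"blade",f(bl[1],bl[0])-90)
print("bar",br,br.mean(0), f(br[0],br[3]),f(br[1],br[2]))
y=np.radians(f(st[1],st[2])); ex=np.array([np.cos(y),np.sin(y)]);ey=np.array([-ex[1],ex[0]])
# stock end outer corner is at (-123,0)
print("bar from stock",st[1][:2]+ex*.053-ey*.020, "origin",st[1][:2]+ex*.123)
E
```

```text
[[ 0.4393 -0.3164  0.022 ]
 [ 0.4221 -0.2817  0.022 ]
 [ 0.529  -0.2311  0.022 ]] 0.038751656951006776 0.11824347706177964 yaw 25.350230263648182 26.28216018678981 blade 26.224553436304504
bar [[ 0.4576 -0.2963  0.058 ]
 [ 0.4488 -0.2801  0.058 ]
 [ 0.5019 -0.2569  0.058 ]
 [ 0.5078 -0.2738  0.058 ]] [ 0.479  -0.2768  0.058 ] 24.229611786954397 23.580557037818558
bar from stock [ 0.4786 -0.2771] origin [ 0.5333 -0.229 ]
```

```bash
python3 - <<'E'
from h import *
plan([.44,.03,.20],176.6)
E
```

```text
trans tool mm [-66.1 275.7  48.1] rotvec [ 1.000e-02 -4.000e-02  2.244e+01] clock 1.45
```

Emit:
drive_tool(deltas=[-8,34.5,6,0,0,0,-8,34.5,6,0,0,0,-8,34.5,6,0,0,0,-8,34.5,6,0,0,0,-8,34.5,6,0,0,0])

```text
clock: 1.87
eef_pos: [0.4485, -0.0758, 0.2182]
orientation: [-180.0, 0.0, -161.1]
contact_force: [0.4, 0.8, -0.0]
finger_gap: 0.0003
```

Emit:
drive_tool(deltas=[-8,34.5,6,0,0,0,-9,34.5,6,0,0,0,-9,34.5,6,0,0,0,0,0,0,0,0,5.6,0,0,0,0,0,5.6])

```text
clock: 2.28
eef_pos: [0.4398, 0.0311, 0.2002]
orientation: [-180.0, -0.0, -172.3]
contact_force: [-0.5, -0.6, 0.4]
finger_gap: -0.0
```

Emit:
drive_tool(deltas=[0,0,0,0,0,5.6,0,0,0,0,0,5.6,0,0,0,0,0,0,0,0,0,0,0,0,0,0,0,0,0,0])

```text
clock: 2.7
eef_pos: [0.4401, 0.0298, 0.2003]
orientation: [-180.0, -0.0, 176.7]
contact_force: [0.0, 0.2, -0.1]
finger_gap: -0.0001
```

```bash
python3 - <<'E'
from h import *
s=get_state(); print(s["eef_pos"],s["orientation"],s["dq"].round(2))
p,d=eyes.snapshot("wrist"); cv2.imwrite("pics/w2.png",p); np.savez("w2.npz",p=p,d=d); import pickle; pickle.dump(s,open("w2.pkl","wb"))
E
```

```text
[0.44011322 0.02976169 0.20034518] [-1.79999399e+02 -2.28661919e-03  1.76700688e+02] [ 0.41  0.03  0.06 -0.03  0.08 -0.61]
```

View pics/w2.png

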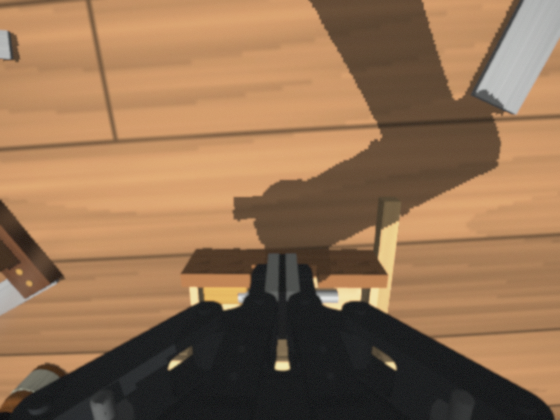

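```bash
python3 - <<'E'
import cv2
p=cv2.imread("pics/w2.png")
cv2.imwrite("pics/w2z.png",cv2.resize(p[190:330,170:420],None,fx=3.2,fy=3.2,interpolation=cv2.INTER_CUBIC))
E
```

```text
(no output)
```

View pics/w2z.png

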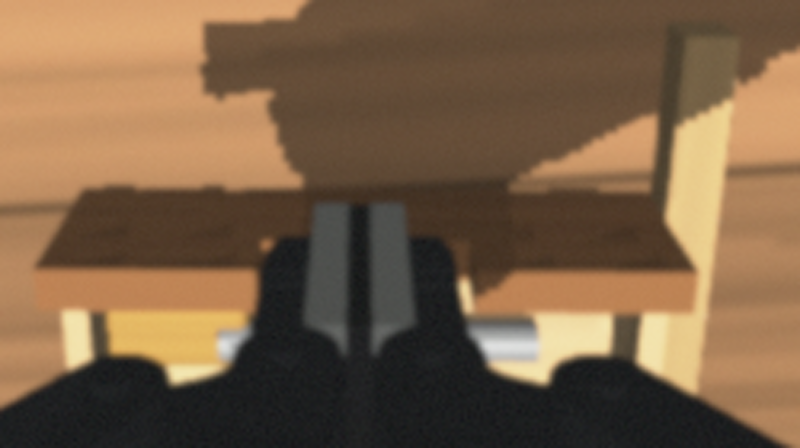

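```bash
python3 - <<'E'
from h import *; import pickle
np.set_printoptions(precision=4,suppress=True)
s=pickle.load(open("w2.pkl","rb")); c=cam("wrist",s)
def P(l,z): return onplane(c,[(170+(a+.5)/3.2-.5,190+(b+.5)/3.2-.5) for a,b in l],z)
f=lambda a,b:np.degrees(np.arctan2(*(b-a)[1::-1]))
t=P([(37,268),(693,270)],.059); b=P([(85,190),(652,193)],.002)
bo=P([(678,36),(736,38),(699,390),(667,215)],.02); bb=P([(668,25),(655,190)],0)
print("dr top",t,f(*t)-90,"bot",b,f(*b)-90); print("board",bo,f(bo[0],bo[3]),f(bo[1],bo[2]),bb,f(*bb))
E
```

```text
dr top [[ 0.5051 -0.0683  0.059 ]
 [ 0.5168  0.1249  0.059 ]] -3.472997661903861 bot [[ 0.506  -0.0688  0.002 ]
 [ 0.5184  0.1284  0.002 ]] -3.6078194835146746
board [[0.4563 0.1298 0.02  ]
 [0.458  0.1481 0.02  ]
 [0.5871 0.1423 0.02  ]
 [0.5181 0.1285 0.02  ]] -1.2155463877202122 -2.547284262366513 [[0.4584 0.1325 0.    ]
 [0.5183 0.13   0.    ]] -2.375480670574382
```

Emit:
drive_tool(deltas=[0,0,33,0,0,0,0,0,33,0,0,0,0,0,33,0,0,0,0,0,33,0,0,0,0,0,33,0,0,0])

```text
clock: 3.17
eef_pos: [0.4405, 0.0303, 0.0344]
orientation: [180.0, 0.1, 176.7]
contact_force: [-0.4, 0.2, -0.4]
finger_gap: -0.0003
```

Emit:
drive_tool(deltas=[-10,0,0,0,0,0,-15,0,0,0,0,0,-15,0,0,0,0,0,-10,0,0,0,0,0,-10,0,0,0,0,0])

```text
clock: 3.58
eef_pos: [0.5018, 0.027, 0.0367]
orientation: [180.0, 0.1, 176.7]
contact_force: [-1.5, 3.0, -0.4]
finger_gap: 0.0001
```

Emit:
drive_tool(deltas=[-10,0,0,0,0,0,-10,0,0,0,0,0,-10,0,0,0,0,0,-10,0,0,0,0,0,-10,0,0,0,0,0])

```text
clock: 4.0
eef_pos: [0.5502, 0.0236, 0.0353]
orientation: [-180.0, -0.1, 176.7]
contact_force: [-3.9, -0.3, 1.9]
finger_gap: 0.0001
```

Emit:
drive_tool(deltas=[-8,0,0,0,0,0,-8,0,0,0,0,0,-6,0,0,0,0,0,-5,0,0,0,0,0,-4,0,0,0,0,0])

```text
clock: 4.42
eef_pos: [0.5813, 0.0221, 0.0351]
orientation: [-180.0, -0.0, 176.7]
contact_force: [-3.2, -1.1, 1.8]
finger_gap: -0.0001
```

Emit:
drive_tool(deltas=[-4,0,0,0,0,0,-3,0,0,0,0,0,-3,0,0,0,0,0,-2,0,0,0,0,0,0,0,0,0,0,0])

```text
clock: 4.83
eef_pos: [0.5895, 0.0215, 0.035]
orientation: [-179.9, -0.5, 176.6]
contact_force: [-10.2, 1.4, 7.6]
finger_gap: 0.0
```

Emit:
drive_tool(deltas=[-2,0,0,0,0,0,-2,0,0,0,0,0,0,0,0,0,0,0,0,0,0,0,0,0,0,0,0,0,0,0])

```text
clock: 5.25
eef_pos: [0.5896, 0.0214, 0.0349]
orientation: [-179.9, -0.9, 176.6]
contact_force: [-19.9, 4.5, 14.3]
finger_gap: -0.0003
```

Emit:
drive_tool(deltas=[15,0,0,0,0,0,25,0,0,0,0,0,30,0,-10,0,0,0,30,0,-30,0,0,0,20,0,-35,0,0,0])

```text
clock: 5.67
eef_pos: [0.4752, 0.0284, 0.1088]
orientation: [-179.9, -0.2, 176.7]
contact_force: [1.3, 0.0, 0.9]
finger_gap: 0.0
```

Emit:
drive_tool(deltas=[15,0,-35,0,0,0,10,0,-35,0,0,0,0,0,-15,0,0,0,0,0,0,0,0,0,0,0,0,0,0,0])

```text
clock: 6.08
eef_pos: [0.4542, 0.0308, 0.1964]
orientation: [179.8, 0.3, 176.7]
contact_force: [0.4, 0.6, -0.4]
finger_gap: -0.0002
```

```bash
python3 - <<'E'
from h import *
s=get_state(); print(s["eef_pos"],s["orientation"],s["dq"].round(2))
p,d=eyes.snapshot("wrist"); cv2.imwrite("pics/w3.png",p); import pickle; pickle.dump(s,open("w3.pkl","wb"))
cv2.imwrite("pics/w3z.png",cv2.resize(p[190:370,170:420],None,fx=3.2,fy=3.2,interpolation=cv2.INTER_CUBIC))
p,d=eyes.snapshot("top"); cv2.imwrite("pics/t3.png",p);cv2.imwrite("pics/t3z.png",cv2.resize(p[105:255,215:335],None,fx=4,fy=4,interpolation=cv2.INTER_CUBIC))
E
```

```text
[0.45419888 0.03075676 0.1964058 ] [179.8164136    0.33760778 176.70812556] [-0.39  2.64 -2.39 -0.59 -0.41  0.03]
```

View pics/w3z.png

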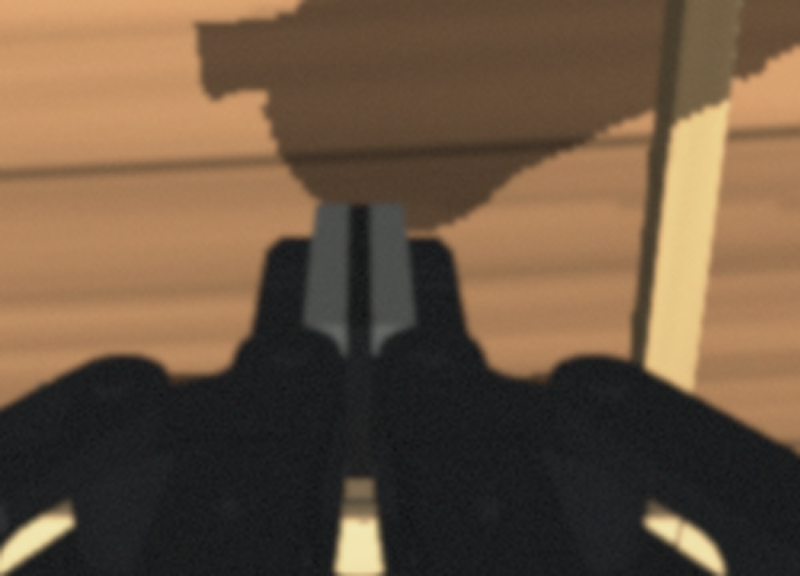

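View pics/t3z.png

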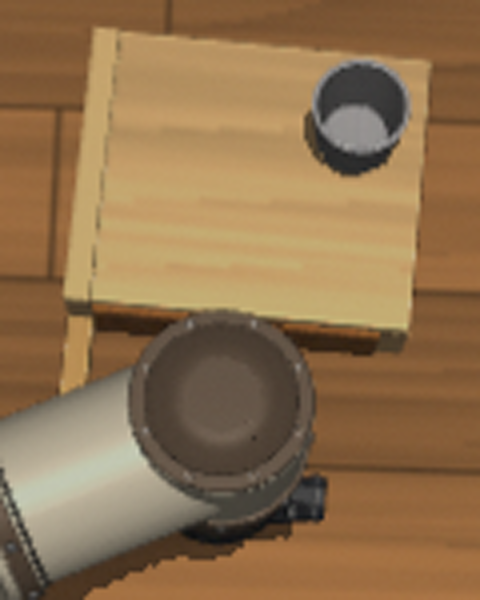

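Drawer is home: the top view shows its front flush with the chest's front edge at about (250,185), and the push met a hard stop at about 20 N. Next, the square.

```bash
python3 - <<'E'
from h import *
plan([.479,-.277,.15],-154.3)
E
```

```text
trans tool mm [ -43.9 -305.    44. ] rotvec [ 2.000e-02 -0.000e+00 -2.903e+01] clock 6.18
```

Emit:
drive_tool(deltas=[-4,-30,4,0,0,0,-4,-35,5,0,0,0,-5,-35,5,0,0,0,-5,-35,5,0,0,0,-5,-35,5,0,0,0], gripper=0.7)

```text
clock: 6.6
eef_pos: [0.4656, -0.1428, 0.1689]
orientation: [-180.0, -0.1, 176.7]
contact_force: [0.3, -0.3, 0.0]
finger_gap: 0.0591
```

Emit:
drive_tool(deltas=[-5,-35,5,0,0,0,-5,-35,5,0,0,0,-5,-35,5,0,0,0,-6,-30,5,0,0,0,0,0,0,0,0,-5])

```text
clock: 7.02
eef_pos: [0.4787, -0.2815, 0.1472]
orientation: [180.0, -0.2, -178.5]
contact_force: [0.4, 0.4, -0.2]
finger_gap: 0.0595
```

Emit:
drive_tool(deltas=[0,0,0,0,0,-6,0,0,0,0,0,-6,0,0,0,0,0,-6,0,0,0,0,0,-6,0,0,0,0,0,0])

```text
clock: 7.43
eef_pos: [0.4785, -0.2774, 0.1486]
orientation: [179.9, -0.1, -154.3]
contact_force: [-0.0, 0.8, 0.3]
finger_gap: 0.0602
```

Emit:
drive_tool(deltas=[0,0,0,0,0,0,0,0,0,0,0,0,0,0,0,0,0,0,0,0,0,0,0,0,0,0,0,0,0,0])

```text
clock: 7.85
eef_pos: [0.479, -0.2772, 0.1507]
orientation: [180.0, -0.0, -154.4]
contact_force: [0.0, -0.0, 0.0]
finger_gap: 0.0598
```

```bash
python3 - <<'E'
from h import *
s=get_state(); print(s["eef_pos"],s["orientation"],s["dq"].round(2))
p,d=eyes.snapshot("wrist"); cv2.imwrite("pics/w4.png",p); import pickle; pickle.dump(s,open("w4.pkl","wb"))
plan([.479,-.277,.15],-154.3)
E
```

```text
[ 0.47896215 -0.2772252   0.15071035] [ 1.79999316e+02 -1.08115832e-03 -1.54363323e+02] [ 0.08 -0.09  0.01  0.1   0.01  0.22]
trans tool mm [-0.2  0.2  0.8] rotvec [-0.    0.   -0.05] clock 7.9
```

View pics/w4.png

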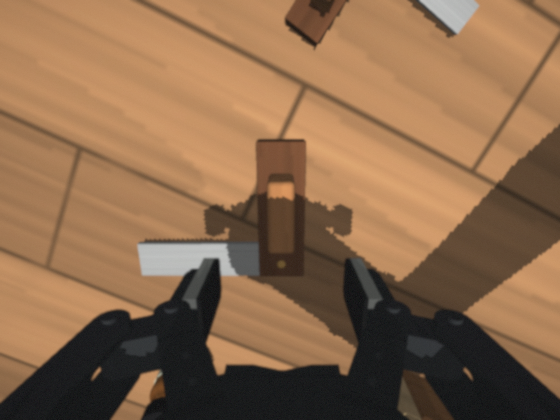

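The bar is centred between the jaws and aligned: it sits at columns 267–295, and the jaw mid-line is at about 282. Descend and grip.

Emit:
drive_tool(deltas=[0,0,30,0,0,0,0,0,30,0,0,0,0,0,25,0,0,0,0,0,15,0,0,0,0,0,6,0,0,0])

```text
clock: 8.32
eef_pos: [0.4774, -0.2768, 0.0423]
orientation: [179.8, -0.2, -154.4]
contact_force: [-0.1, 0.8, 0.6]
finger_gap: 0.06
```

Emit:
drive_tool(deltas=[0,0,0,0,0,0,0,0,0,0,0,0,0,0,0,0,0,0,0,0,0,0,0,0,0,0,0,0,0,0], gripper=0)

```text
clock: 8.73
eef_pos: [0.4801, -0.2777, 0.0464]
orientation: [-179.9, 0.1, -154.3]
contact_force: [0.7, -0.5, 2.6]
finger_gap: 0.0191
```

Emit:
drive_tool(deltas=[0,0,0,0,0,0,0,0,0,0,0,0,0,0,0,0,0,0,0,0,0,0,0,0,0,0,0,0,0,0])

```text
clock: 9.15
eef_pos: [0.4801, -0.2777, 0.0464]
orientation: [-179.9, 0.1, -154.3]
contact_force: [-0.4, -0.4, 6.4]
finger_gap: 0.019
```

```bash
python3 - <<'E'
from h import *
s=get_state(); print(s["eef_pos"],s["orientation"],s["contact_force"],s["finger_gap"])
p,d=eyes.snapshot("wrist"); cv2.imwrite("pics/w5.png",p); import pickle; pickle.dump(s,open("w5.pkl","wb"))
E
```

```text
[ 0.48013392 -0.27772686  0.04636257] [-1.79857693e+02  1.29447836e-01 -1.54302631e+02] [-0.43525519 -0.3730562   6.44788791] 0.01897840442011068
```

View pics/w5.png

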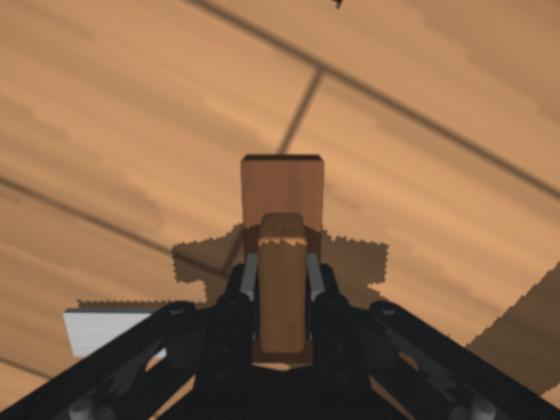

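Emit:
drive_tool(deltas=[0,0,-2,0,0,0,0,0,0,0,0,3,0,0,0,0,0,4,0,0,0,0,0,4,0,0,0,0,0,4])

```text
clock: 9.62
eef_pos: [0.4783, -0.2766, 0.0464]
orientation: [179.9, -0.0, -169.5]
contact_force: [-0.8, 1.4, -0.1]
finger_gap: 0.0186
```

Emit:
drive_tool(deltas=[0,0,0,0,0,4,0,0,0,0,0,4,0,0,0,0,0,4,0,0,0,0,0,2,0,0,0,0,0,0])

```text
clock: 10.03
eef_pos: [0.4786, -0.2768, 0.0465]
orientation: [180.0, -0.0, 176.6]
contact_force: [0.5, 0.4, -1.1]
finger_gap: 0.0194
```

Emit:
drive_tool(deltas=[0,5,0,0,0,0,0,10,0,0,0,0,0,15,0,0,0,0,1,15,0,0,0,0,1,15,0,0,0,0])

```text
clock: 10.45
eef_pos: [0.4799, -0.2161, 0.0465]
orientation: [180.0, -0.0, 176.7]
contact_force: [0.3, -0.8, -1.7]
finger_gap: 0.0192
```

Emit:
drive_tool(deltas=[0,18,0,0,0,0,0,20,0,0,0,0,0,20,0,0,0,0,0,20,0,0,0,0,0,20,0,0,0,0])

```text
clock: 10.87
eef_pos: [0.4853, -0.1179, 0.0465]
orientation: [180.0, -0.1, 176.7]
contact_force: [-0.2, -1.2, -2.1]
finger_gap: 0.019
```

Emit:
drive_tool(deltas=[1,20,0,0,0,0,1,20,0,0,0,0,1,20,0,0,0,0,1,20,0,0,0,0,0,20,0,0,0,0])

```text
clock: 11.28
eef_pos: [0.4867, -0.0181, 0.0466]
orientation: [-180.0, -0.1, 176.7]
contact_force: [0.2, -1.1, -2.4]
finger_gap: 0.0195
```

Emit:
drive_tool(deltas=[0,20,0,0,0,0,0,18,0,0,0,0,0,10,0,0,0,0,0,0,0,0,0,0,0,0,0,0,0,0])

```text
clock: 11.7
eef_pos: [0.4902, 0.0291, 0.0465]
orientation: [-180.0, -0.0, 176.8]
contact_force: [-0.2, -0.1, -2.6]
finger_gap: 0.0188
```

```bash
python3 - <<'E'
from h import *; import pickle
s=get_state(); print(s["eef_pos"],s["orientation"],s["contact_force"],s["finger_gap"])
p,d=eyes.snapshot("wrist"); cv2.imwrite("pics/w6.png",p); pickle.dump(s,open("w6.pkl","wb"))
p,d=eyes.snapshot("side"); cv2.imwrite("pics/s6.png",p[80:320,150:450].repeat(2,0).repeat(2,1))
E
```

```text
[0.4901978  0.02907892 0.04654568] [-1.79994196e+02 -4.39539003e-02  1.76753669e+02] [-0.15416203 -0.12641495 -2.60499579] 0.018788130657417468
```

View pics/w6.png

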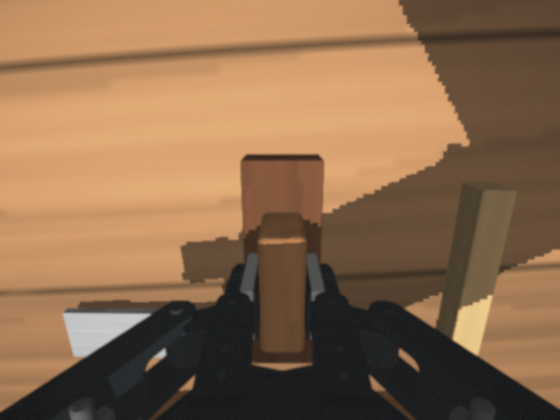

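View pics/s6.png

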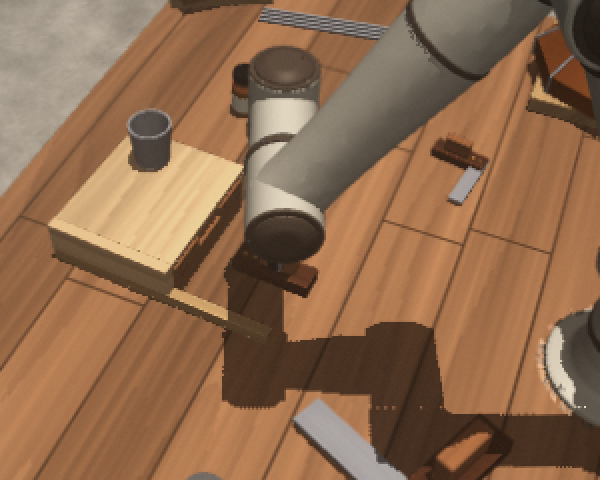

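Emit:
drive_tool(deltas=[-6,12,0,0,0,0,-8,15,0,0,0,0,-8,15,0,0,0,0,-7,15,0,0,0,0,-5,13,0,0,0,0])

```text
clock: 12.22
eef_pos: [0.5296, 0.0972, 0.0466]
orientation: [180.0, 0.0, 176.6]
contact_force: [-0.3, 0.5, -3.6]
finger_gap: 0.0191
```

Emit:
drive_tool(deltas=[0,0,1,0,0,0,0,0,1,0,0,0,0,0,0,0,0,0,0,0,0,0,0,0,0,0,0,0,0,0])

```text
clock: 12.63
eef_pos: [0.5311, 0.0978, 0.0464]
orientation: [179.8, 0.3, 176.7]
contact_force: [1.7, 4.8, 7.4]
finger_gap: 0.019
```

```bash
python3 - <<'E'
from h import *; import pickle
s=get_state(); print(s["eef_pos"],s["orientation"],s["contact_force"],s["finger_gap"])
p,d=eyes.snapshot("wrist"); cv2.imwrite("pics/w7.png",p[130:370,200:480].repeat(2,0).repeat(2,1)); pickle.dump(s,open("w7.pkl","wb"))
p,d=eyes.snapshot("side"); cv2.imwrite("pics/s7.png",cv2.resize(p[170:280,180:340],None,fx=4,fy=4))
E
```

```text
[0.5310659  0.09782832 0.04637922] [179.83393831   0.323823   176.72125104] [1.66652978 4.81466619 7.35791395] 0.018973522888723515
```

View pics/w7.png

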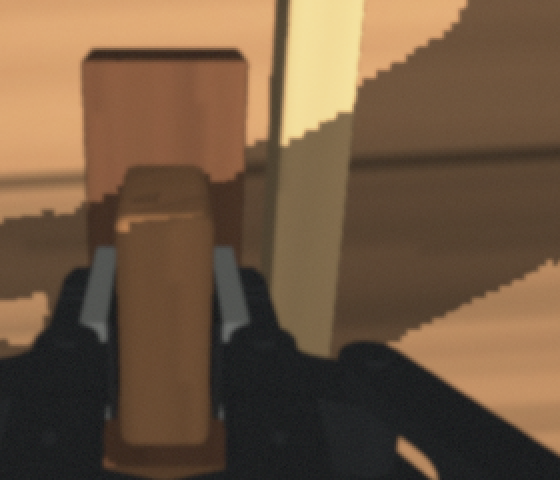

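View pics/s7.png

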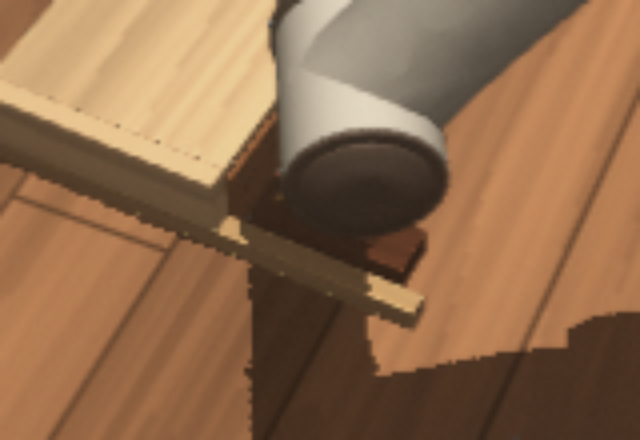

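```bash
python3 - <<'E'
from h import *; import pickle
np.set_printoptions(precision=4,suppress=True)
s=pickle.load(open("w7.pkl","rb")); c=cam("wrist",s)
P=lambda l,z: onplane(c,[(200+(a-.5)/2,130+(b-.5)/2) for a,b in l],z)
f=lambda a,b:np.degrees(np.arctan2(*(b-a)[1::-1]))
b=P([(290,3),(277,260),(362,20),(333,340)],.02); st=P([(82,60),(248,60)],.022); g=P([(246,66),(246,180)],.022)
print(b,f(b[0],b[1]),f(b[2],b[3]));print("stock end",st,f(*st)-90,"side",f(*g))
ey=np.array([.0593,.9982]); print("gap mm",1000*(b[:2,:2]-st[1,:2])@ey)
E
```

```text
[[0.4658 0.1317 0.02  ]
 [0.5318 0.1285 0.02  ]
 [0.4706 0.1486 0.02  ]
 [0.5573 0.144  0.02  ]] -2.7846647482377396 -3.069850895101337
stock end [[0.476  0.0824 0.022 ]
 [0.4782 0.1214 0.022 ]] -3.276007299834504 side -1.0172176517004266
gap mm [ 9.4956 10.205 ]
```

Emit:
drive_tool(deltas=[0,0,-1,0,0,0,-1,1,0,0,0,0,-1,1,0,0,0,0,-1,1,0,0,0,0,0,0,0,0,0,0])

```text
clock: 13.15
eef_pos: [0.5293, 0.0969, 0.0464]
orientation: [-179.8, -0.3, 176.6]
contact_force: [-5.9, -3.4, 12.0]
finger_gap: 0.0194
```

Emit:
drive_tool(deltas=[-1,1,0,0,0,0,-1,1,0,0,0,0,-1,1,0,0,0,0,0,0,0,0,0,0,0,0,0,0,0,0])

```text
clock: 13.57
eef_pos: [0.5297, 0.0977, 0.0464]
orientation: [-179.6, -0.7, 176.5]
contact_force: [-10.9, -7.1, 19.1]
finger_gap: 0.019
```

Emit:
drive_tool(deltas=[0,0,-1,0,0,0,0,0,-1,0,0,0,0,0,-1,0,0,0,0,0,0,0,0,0,0,0,0,0,0,0])

```text
clock: 13.98
eef_pos: [0.5344, 0.1018, 0.0479]
orientation: [-179.9, -0.1, 176.7]
contact_force: [-0.4, 0.3, -4.1]
finger_gap: 0.0193
```

Emit:
drive_tool(deltas=[-1,0,0,0,0,0,-1,0,0,0,0,0,-1,0,0,0,0,0,0,0,0,0,0,0,0,0,0,0,0,0])

```text
clock: 14.4
eef_pos: [0.5364, 0.1018, 0.048]
orientation: [-179.9, -0.2, 176.6]
contact_force: [-4.1, 3.3, -2.5]
finger_gap: 0.0191
```

Emit:
drive_tool(deltas=[0,1,0,0,0,0,0,1,0,0,0,0,0,1,0,0,0,0,0,0,0,0,0,0,0,0,0,0,0,0])

```text
clock: 14.82
eef_pos: [0.5366, 0.104, 0.0481]
orientation: [-179.9, -0.2, 176.6]
contact_force: [-4.9, -2.2, -4.5]
finger_gap: 0.019
```

Emit:
drive_tool(deltas=[0,1,0,0,0,0,0,1,0,0,0,0,0,1,0,0,0,0,0,0,0,0,0,0,0,0,0,0,0,0])

```text
clock: 15.23
eef_pos: [0.5367, 0.1064, 0.0481]
orientation: [-179.8, -0.2, 176.6]
contact_force: [-4.3, -4.7, -3.6]
finger_gap: 0.019
```

Emit:
drive_tool(deltas=[0,1,0,0,0,0,0,1,0,0,0,0,0,0,0,0,0,0,0,0,0,0,0,0,0,0,0,0,0,0])

```text
clock: 15.65
eef_pos: [0.5367, 0.1065, 0.0482]
orientation: [-179.7, -0.3, 176.6]
contact_force: [-2.0, -10.8, -3.5]
finger_gap: 0.019
```

Emit:
drive_tool(deltas=[0,-2,0,0,0,0,0,0,1,0,0,0,0,0,1,0,0,0,0,0,1,0,0,0,0,0,0,0,0,0])

```text
clock: 16.07
eef_pos: [0.5366, 0.1063, 0.0464]
orientation: [-179.8, -0.2, 176.6]
contact_force: [-7.7, -4.9, 5.1]
finger_gap: 0.0186
```

Emit:
drive_tool(deltas=[-1,2,0,0,0,0,-1,2,-0.5,0,0,0,-1,1,-0.5,0,0,0,0,0,0,0,0,0,0,0,0,0,0,0])

```text
clock: 16.48
eef_pos: [0.5366, 0.1067, 0.0466]
orientation: [-179.4, -0.7, 176.6]
contact_force: [-9.4, -16.9, 5.8]
finger_gap: 0.0189
```

```bash
python3 - <<'E'
from h import *; import pickle
s=get_state(); print(s["eef_pos"],s["orientation"],s["contact_force"],s["moment"],s["finger_gap"])
p,d=eyes.snapshot("wrist"); cv2.imwrite("pics/w8.png",p); pickle.dump(s,open("w8.pkl","wb"))
p,d=eyes.snapshot("side"); cv2.imwrite("pics/s8.png",cv2.resize(p[170:280,180:340],None,fx=4,fy=4))
p,d=eyes.snapshot("top"); cv2.imwrite("pics/t8.png",cv2.resize(p[105:255,215:335],None,fx=4,fy=4,interpolation=cv2.INTER_CUBIC))
E
```

```text
[0.53658229 0.10669134 0.04655486] [-179.42586287   -0.70417423  176.55842211] [ -9.41086398 -16.88880133   5.80915258] [-5.03287315  2.20875182 -0.20128968] 0.01892018560861453
```

View pics/w8.png

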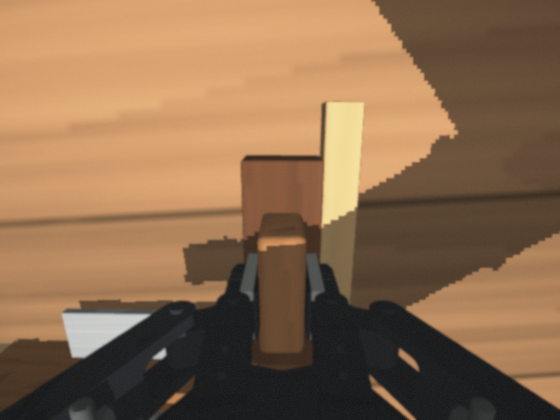

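View pics/s8.png

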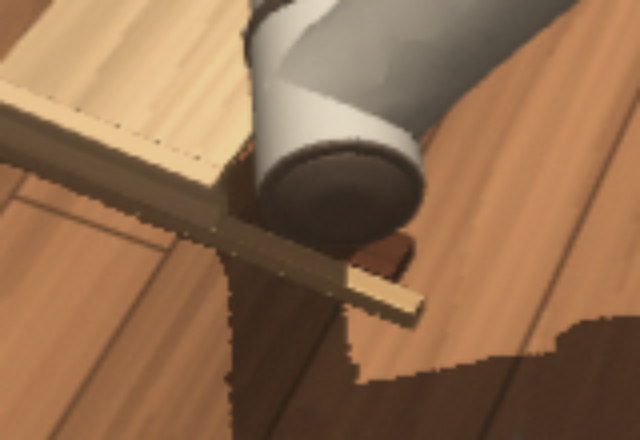

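View pics/t8.png

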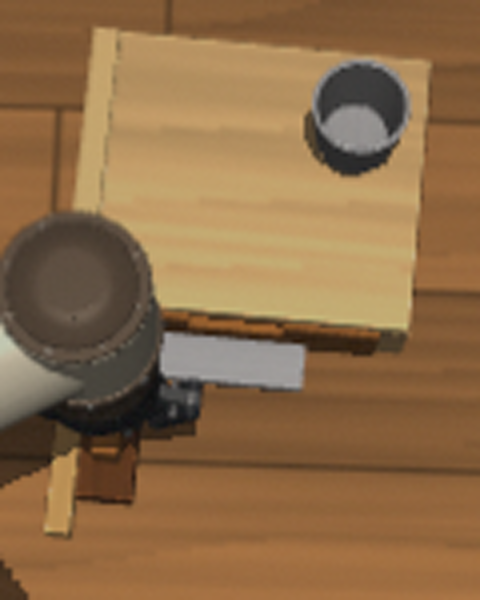

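```bash
python3 - <<'E'
import cv2
from h import *
np.set_printoptions(precision=4,suppress=True)
im=cv2.imread("pics/t8.png"); cv2.imwrite("pics/t8z.png",cv2.resize(im[280:420,140:420],None,fx=2.8,fy=2.8,interpolation=cv2.INTER_CUBIC))
c=cam("top")
P=lambda l,z: onplane(c,[(215+(a+.5)/4-.5,105+(b+.5)/4-.5) for a,b in l],z)
f=lambda a,b:np.degrees(np.arctan2(*(b-a)[1::-1]))
b=P([(305,347),(165,334)],.014); print(b,f(*b)-90); b2=P([(303,390),(200,380)],.014); print(f(*b2)-90)
st=P([(133,503),(78,498)],.022); print(st,f(*st)-90)
t=P([(408,330),(65,300)],.07); print("top front",f(*t)-90)
E
```

```text
[[ 0.597  -0.0285  0.014 ]
 [ 0.6031  0.0702  0.014 ]] -3.541069307042264
-3.784485245746083
[[0.4812 0.0877 0.022 ]
 [0.4834 0.1257 0.022 ]] -3.421264648158271
top front -3.2239868252187023
```

View pics/t8z.png

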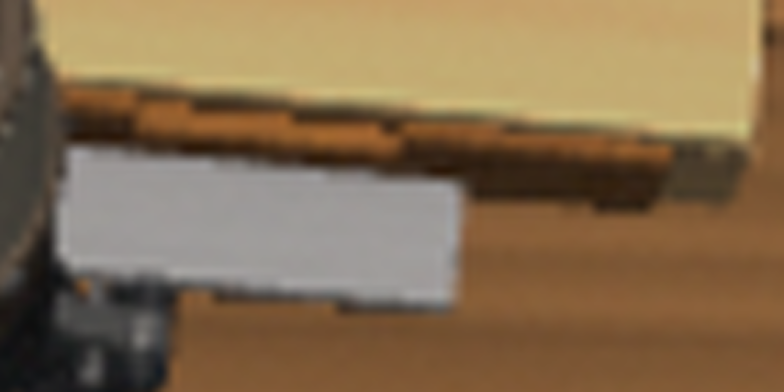

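Emit:
drive_tool(deltas=[0,-2,-1,0,0,0,0,-2,0,0,0,0,-2,0,-0.5,0,0,0,-2,0,-0.5,0,0,0,0,0,0,0,0,0])

```text
clock: 17.05
eef_pos: [0.5372, 0.1063, 0.0475]
orientation: [-179.6, -1.0, 176.5]
contact_force: [-21.0, 2.0, 8.1]
finger_gap: 0.0193
```

Emit:
drive_tool(deltas=[-2,0,-0.5,0,0,0,-2,0,-0.5,0,0,0,0,0,0,0,0,0,0,0,0,0,0,0,0,0,0,0,0,0])

```text
clock: 17.47
eef_pos: [0.5376, 0.1062, 0.0479]
orientation: [-179.6, -1.4, 176.5]
contact_force: [-30.1, 7.8, 14.0]
finger_gap: 0.019
```

Emit:
drive_tool(deltas=[2,0,1,0,0,0,2,0,1,0,0,0,1,0,0,0,0,0,0,0,0,0,0,0,0,0,0,0,0,0])

```text
clock: 17.88
eef_pos: [0.5371, 0.1063, 0.0472]
orientation: [-179.6, -0.9, 176.6]
contact_force: [-19.3, 0.0, 9.1]
finger_gap: 0.019
```

Emit:
drive_tool(deltas=[0,2,0,0,0,0,0,1,0,0,0,0,0,1,0,0,0,0,0,0,0,0,0,0,0,0,0,0,0,0])

```text
clock: 18.3
eef_pos: [0.5371, 0.1066, 0.0472]
orientation: [-179.4, -1.0, 176.5]
contact_force: [-15.7, -13.4, 10.6]
finger_gap: 0.0188
```

Emit:
drive_tool(deltas=[0,1,1,0,0,0,0,0,0.5,0,0,0,0,0,0,0,0,0,0,0,0,0,0,0,0,0,0,0,0,0])

```text
clock: 18.72
eef_pos: [0.5371, 0.1067, 0.0472]
orientation: [-179.3, -1.0, 176.5]
contact_force: [-17.9, -17.0, 20.1]
finger_gap: 0.0191
```

```bash
python3 - <<'E'
from h import *; import pickle
s=get_state(); print(s["eef_pos"],s["orientation"],s["contact_force"],s["moment"],s["finger_gap"])
p,d=eyes.snapshot("wrist"); cv2.imwrite("pics/w9.png",p); pickle.dump(s,open("w9.pkl","wb"))
p,d=eyes.snapshot("top"); cv2.imwrite("pics/t9.png",cv2.resize(p[160:245,215:335],None,fx=6,fy=6,interpolation=cv2.INTER_CUBIC))
E
```

```text
[0.53707007 0.10671225 0.04718048] [-179.2855323    -1.00812068  176.53640387] [-17.8573294  -17.01610487  20.14490871] [-4.69082825  4.98701982 -0.19652997] 0.01908867010387007
```

View pics/w9.png

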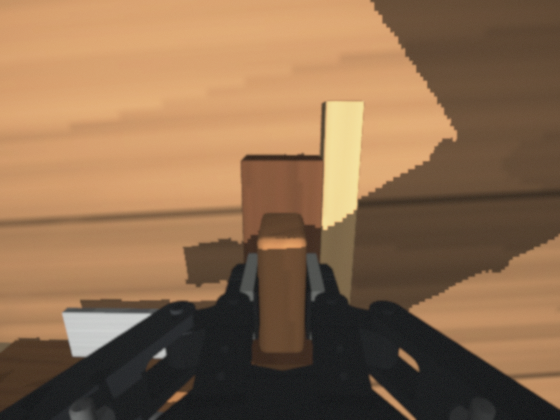

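View pics/t9.png

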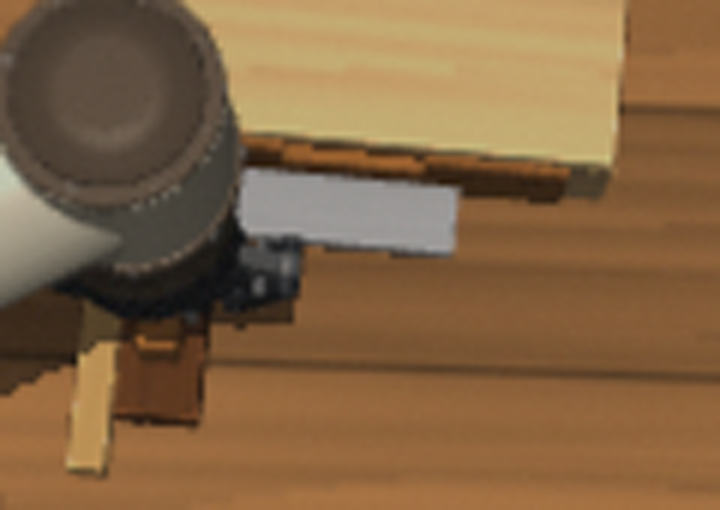

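```bash
python3 - <<'E'
from h import *
plan(get_state()["eef_pos"],176.55)
E
```

```text
trans tool mm [0. 0. 0.] rotvec [-0.71 -1.01 -0.01] clock 18.82
```

Emit:
drive_tool(deltas=[0,0,-1,0,0,0,0,0,0,-0.4,-0.6,0,0,0,0,-0.3,-0.6,0,0,0,0,0,0,0,0,0,0,0,0,0])

```text
clock: 19.23
eef_pos: [0.5366, 0.1065, 0.0465]
orientation: [-179.9, 0.1, 176.5]
contact_force: [-14.3, -16.9, 11.6]
finger_gap: 0.019
```

Emit:
drive_tool(deltas=[-1,1,-0.7,0,0,0,0,0,-0.5,0,-0.2,0,0,0,0,0,0,0,0,0,0,0,0,0,0,0,0,0,0,0])

```text
clock: 19.65
eef_pos: [0.5366, 0.1066, 0.0465]
orientation: [-179.8, 0.1, 176.5]
contact_force: [-13.9, -18.5, 6.0]
finger_gap: 0.0189
```

Emit:
drive_tool(deltas=[0,0,0,0,0,0,0,0,0,0,0,0,0,0,0,0,0,0,0,0,0,0,0,0,0,0,0,0,0,0])

```text
clock: 20.07
eef_pos: [0.5366, 0.1065, 0.0465]
orientation: [-179.8, 0.1, 176.5]
contact_force: [-13.3, -18.2, 7.0]
finger_gap: 0.0192
```

Emit:
drive_tool(deltas=[0,-1.5,-0.7,0,0,0,-1,0,-0.7,0,-0.2,0,-1,0,-0.3,0,-0.2,0,-1,0,0,0,-0.2,0,0,0,0,0,0,0])

```text
clock: 20.48
eef_pos: [0.5367, 0.1064, 0.0465]
orientation: [-179.9, 0.4, 176.4]
contact_force: [-19.2, -8.1, 2.1]
finger_gap: 0.0192
```

Emit:
drive_tool(deltas=[0,1,0,0,0,0,0,1,0,0,0,0,0,0,0,0,0,0,0,0,0,0,0,0,0,0,0,0,0,0])

```text
clock: 20.9
eef_pos: [0.5367, 0.1065, 0.0466]
orientation: [-179.8, 0.4, 176.4]
contact_force: [-17.9, -15.0, 3.1]
finger_gap: 0.0191
```

Emit:
drive_tool(deltas=[0,0,0,0,0,0,0,0,0,0,0,0,0,0,0,0,0,0,0,0,0,0,0,0,0,0,0,0,0,0])

```text
clock: 21.32
eef_pos: [0.5367, 0.1065, 0.0465]
orientation: [-179.8, 0.4, 176.4]
contact_force: [-16.9, -15.3, 3.2]
finger_gap: 0.0192
```

```bash
python3 - <<'E'
from h import *; import pickle
p,d=eyes.snapshot("top"); cv2.imwrite("pics/t10f.png",p); cv2.imwrite("pics/t10.png",cv2.resize(p[160:245,215:335],None,fx=6,fy=6,interpolation=cv2.INTER_CUBIC))
p,d=eyes.snapshot("wrist"); cv2.imwrite("pics/w10.png",p[90:330,200:440].repeat(2,0).repeat(2,1))
s=get_state(); print(s["eef_pos"],s["orientation"],s["contact_force"])
E
```

```text
[0.53668862 0.10652994 0.0465484 ] [-179.75133517    0.39211169  176.42048304] [-17.02615905 -15.41590776   3.27412604]
```

View pics/t10.png

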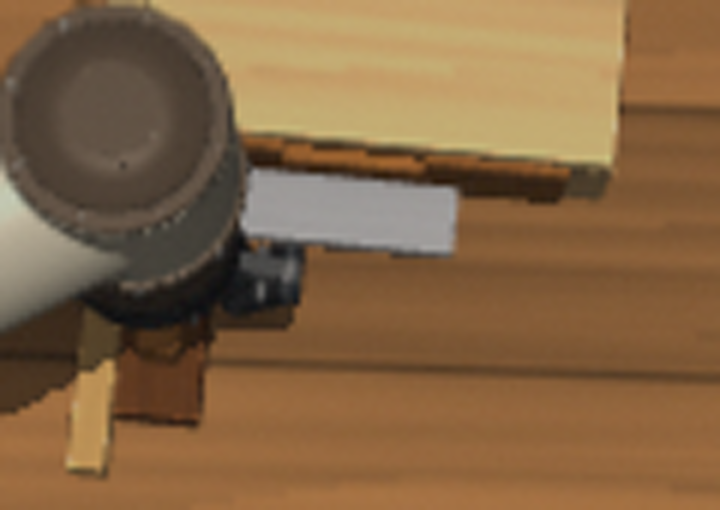

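View pics/w10.png

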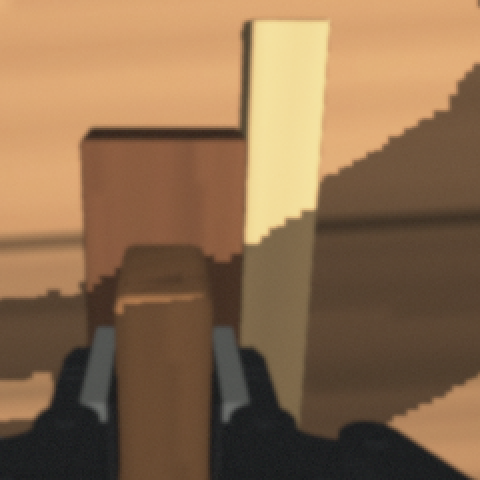

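View pics/t10f.png

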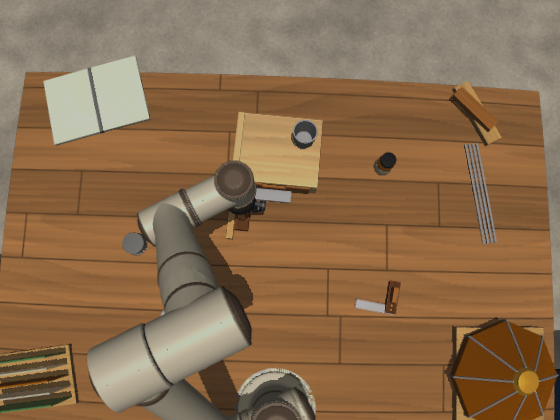

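The stock lies flush along the board, with no gap at wrist crop (243,140–330). The blade lies flush under the drawer front at top px (256–291, 190). The reel (134,243), jar (386,163) and cup (304,133) are at their original pixels. Handing in.

```bash
python3 - <<'E'
from rig import robot
print(robot.finish_job())
E
```

```text
the job is handed in; nothing more can be done
None
```

I handed the job in with the drawer shut and the try square held in the corner by the gripper. No verdict was reported. The clock was at about 21 s of the 72 s allowed.

**Drawer:** I pushed it about 90 mm with shut fingers until it met a hard stop at about 20 N. The top view showed its front flush with the chest.

**Square:** I gripped the mid-sized square (measured 146 mm blade, 123 mm stock) by its bar, turned it and carried it to the corner. It stuck on the bench once on the way in, so I lifted it about 1.5 mm, seated it against both faces and lowered it again. Pressing at 30 N along x tipped the tool about 1.4°. I eased off and counter-tilted to bring it back.

**Last checks:**
- **Force on the tool:** it was about −17 N along x (against the drawer), −15 N along y (against the board) and +3 N vertical. These are totals that include friction, so the force on each face was not measured by itself.
- **Flatness:** tool tilt was under 0.5°.
- **Angle:** the tool's yaw was −3.6°, against about −3.3° (±0.3°) estimated for the chest.
- **Fit:** the stock looked flush along the board. An earlier top-view measurement put the blade tip within about 1 mm of the drawer's face.
- **Bystanders:** the reel, jar and cup were at their starting pixels.

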